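# Cycle the vacuum pump's stop button and restart it

## Task

Bring the vacuum pump back on line from its control boxes, using the fingertips only: press the red mushroom stop button on the yellow box right in until it latches down, then push one of its fins round clockwise (seen from above) until the button springs back out. Once it is out, press the green restart button all the way in and let it go. Leave the white vent button and everything else on the bench alone, and finish clear of everything.

Things in the scene. Friction and masses are not known exactly. Their poses are not given: they have to be found in the camera images.
- stop_station: The fixed stop box: yellow, 120 x 120 x 55 mm high, origin at the centre of its underside, z up. A fixed yellow guard collar (outer diameter 100, inner 87) stands on it, centred, its rim 81 mm above the bench; the red mushroom head sits inside the collar. The collar leaves no room to hold the head by its edge.
- stop_plunger (a joint): How far the red mushroom is pressed down, m: 0 out, 0.012 the bottom stop. Spring-loaded: about 4 N at the start, up to about 9 N near the bottom. It must be pushed past about 0.010 to latch, then stays at about 0.0095 when let go, and springs back to 0 when the head is twisted.
- stop_head (a joint): Twist of the red mushroom, rad, clockwise from above positive, 0 (at rest) to 0.9 (stop). A return spring (0.04 to 0.15 N m) brings it back to 0. While the button is latched, a twist of about 0.4 frees it and it rises by itself.
- stop_top (a point): Centre of the top of the red head's round hub (24 mm in diameter), 103 mm above the bench when out, 93 when latched. The head is a disc 80 mm in diameter, its upper face 21 mm below this point and level with the collar rim when out. Two dark red fins as tall as the hub run from it to 36 mm from the axis, along this point's +x (fin a) and -x (fin b). Axes turn with the head; at rest, those of the box.
- stop_fin_a (a point): Point on fin a's upright face, 25 mm from the axis, 10 mm below the fin's top, moving with the head. The face looks along this point's +y: a fingertip on that side pushing along -y turns the head clockwise. The fin's other side slopes down over 28 mm and gives no hold. Fins are 5 mm thick; latched, they stand 11 mm above the collar rim. The disc is free for 30 mm beside the face.
- stop_fin_b (a point): The same point on fin b, across the hub from fin a. Its upright face looks along -y of this point's axes (axes parallel to fin a's), and a push along +y turns the head clockwise.
- restart (a joint): Travel of the green button, m: 0 out, 0.006 fully in; springs back. About 5 N takes it fully in.
- restart_top (a point): Centre of the top of the green restart button, 34 mm in diameter, 73 mm above the bench, z up. It stands on a fixed grey box 80 x 80 x 55 mm high.
- vent (a joint): Travel of the white vent button, m: 0 out, 0.006 fully in; springs back. Not to be pressed.
- vent_top (a point): Centre of the top of the white vent button, on a grey box just like the restart button's. To be left alone.
- vial_a: Capped amber sample vial, loose, 22 mm in diameter, 45 mm high, blue cap, origin at the centre of its underside. It stands close behind the restart box.
- vial_b: Capped clear sample vial, loose, 22 mm in diameter, 45 mm high, blue cap, origin under its centre. It stands close behind the vent box.
- vial_c: Capped amber sample vial with a black cap, loose, 22 mm in diameter, 45 mm high, origin under its centre. It stands close in front of the stop box.
- wash_bottle: White wash bottle with a bent spout, loose, 64 mm in diameter, 185 mm high, origin under its centre.
- amber_bottle: Amber reagent bottle with a blue cap, loose, 72 mm in diameter, 170 mm high, origin under its centre.
- wipe_carton: Green carton of wipes, loose, 70 x 110 x 75 mm high, origin under its centre.
- hygrometer: White desk thermometer with a grey screen, loose, 30 x 90 x 90 mm high, origin under its centre.

How it is judged:
By the outcome, as a careful person would: the job done as asked, in the order asked, and still so for the second after the job is handed in, with the robot touching nothing.
It also fails if it takes over 48 s, if anything falls off the work surface, if the arm or the gripper's body presses on something with over 40 N, if the wrist force passes 120 N, or if a joint passes its speed limit or range.

## Robot

A 6-joint arm with a two-finger parallel gripper is mounted at the origin on the work surface. World frame = base frame: x ahead of the robot, y to its left, z up, the work surface at z = 0. Lengths are in m, angles in rad, forces in N, time in s.
With the tool pointing down it reaches from about 0.375 to 0.9 m from the base axis. Payload 3.1 kg.
Tool frame: the origin (TCP) lies at the very end of the fingers, on their centre line; the grasp point (between the pads) lies 19 mm behind it; x points along the fingers, y is the direction in which the jaws open and shut, and the axes are right-handed (so a half turn about x gives the same grasp; the last joint's range is limited). The gripper opens to 85 mm and grips with 20 to 120 N. Pads are 22 mm wide; open, the fingers measure 114 mm over their backs; the gripper's body (76 mm by 85 mm) begins 54 mm behind the grasp point. The pads swing forward as they close: fully open they stand 13 mm farther back than shut.
Start: joints at [-1.407, 0.527, 1.433, -0, 1.181, -0.178], TCP at [0.21, -0.589, 0.231] pointing down, gripper open.
Joint ranges: [-3.08, 3.08], [-0.75, 2.2], [0.22, 2.44], [-1.43, 4.57], [0, 2.65], [-2.85, 2.85]. Speed limits (rad/s): [2.79, 2.79, 3.14, 3.14, 3.14, 3.14].

## Interface

Orientations are given as a unit quaternion [x, y, z, w].
In Python, from station import manip gives the robot as it stands.
- The arm moves only by the shell command python3 -m jog 'ROWS' [FORCE]. ROWS is a JSON object of lists of equal length, an entry for each row: "linear": the shift along the tool's x, y, z in cm, a list of three; "twist": the turn about the tool's x in rad; "claw": the opening, from -1 (shut) to 1 (fully open). A call has 1 to 20 rows; each row is the pose to reach, as a shift and turn from the pose commanded when the call began, along the tool's axes at that moment; what a row does not reach only later rows make up. A row lasts 1/12 s, in which the tool goes at most 41.7 mm and 7.16 degrees, less where a joint would pass 70% of its speed; a pose out of reach is approached as far as the arm can. A call with a gripper value outside its range is refused whole. The fingers move at their own pace and stop on an object; FORCE is the grip in N (left out, the last holds). Time passes only in rows, so rows that repeat a pose let the fingers close. It gives the time, the measured TCP pose, the force and the opening at its end, in the units of the state.
- manip.sense(): the state, without advancing time (a new reading comes with each control period).
- manip.snapshot(name): name is "side" or "top" or "wrist"; returns a dict with "pixels" (400x640x3 uint8, red, green, blue), "camera_matrix" (3x3 intrinsics, pixels), "k1" (the pictures are not rectified: a ray, as slopes to the right and down, at radius r is drawn at 1 + k1 r^2 times it, then the intrinsics apply), "R" (3x3) and "t" (3): a world point X has camera coordinates R X + t. Camera axes: x right, y down, z forward; pixel columns grow to the right and rows downward; lengths in m; the calibration is good to about 2 mm. A picture is of the moment at which its call begins. There is no depth.
- manip.sign_off(): hands the job in, once; it reports no verdict.
The state is a dict: "t": time; "q": joint angles; "qd": joint speeds; "tau": joint torques, N m; "tcp_pos": TCP position; "tool_rot": TCP orientation; "force": force on the tool from outside, world axes, zero at the start; "ft_torque": the same for the moment, N m; "finger_gap": opening from 0.0 (shut) to 1.0 (fully open).
Only numpy, scipy, OpenCV 4.12 (cv2) and the standard library are available. Lean on these libraries where they do the work, as an engineer would, in place of code of your own. Each camera call takes 0.05 s, during which the arm holds its last target.

## Working session

There is one attempt and no reset: what is moved stays moved. The work goes in short steps, Python scripts to look and compute and a shell command to move; the robot and the scene stay as the last step left them, time stands still between calls to the robot, and variables do not carry over. Pictures are saved under pics/ and viewed, and the job is handed in when it is done.

```bash
ls; mkdir -p pics; python3 - <<'E'
from station import manip
import cv2,numpy as np
s=manip.sense();print(s)
for n in ("top","side","wrist"):
    d=manip.snapshot(n);cv2.imwrite(f"pics/{n}0.png",d["pixels"][:,:,::-1])
    np.savez(f"pics/{n}0.npz",**d)
    print(n,d["camera_matrix"],d["k1"],d["R"],d["t"])
E
```

```text
pics
{'t': 0.0, 'q': array([-1.40649318e+00,  5.28456123e-01,  1.43389727e+00, -4.05275535e-06,
        1.18140802e+00, -1.78478575e-01]), 'qd': array([-0.00031433,  0.00157635,  0.00158824, -0.00102699, -0.00026157,
        0.00048368]), 'tau': array([ 1.21898040e-03, -4.42349732e+01, -1.78026080e+01, -1.13420281e-04,
        8.37543514e-03,  8.90577724e-06]), 'tcp_pos': array([ 0.20998804, -0.58790826,  0.2303414 ]), 'tool_rot': array([ 0.69675022,  0.12136641, -0.696742  ,  0.11983289]), 'force': array([ 0.33919877,  0.29354915, -0.18113018]), 'ft_torque': array([-0.01971939, -0.0101692 ,  0.01269359]), 'finger_gap': 0.9997907333962114}
top [[364.95934913   0.         316.96559977]
 [  0.         364.95934913 197.67033642]
 [  0.           0.           1.        ]] -0.0805254480200476 [[ 5.73895831e-03 -9.99983340e-01 -6.20012793e-04]
 [-9.79392942e-01 -5.49561291e-03 -2.01889235e-01]
 [ 2.01882464e-01  1.76587005e-03 -9.79408164e-01]] [0.07357475 0.55896394 1.15927883]
side [[460.73958891   0.         318.73501113]
 [  0.         460.73958891 200.01721631]
 [  0.           0.           1.        ]] -0.0758298441655545 [[-0.87480887 -0.48400458  0.0211897 ]
 [-0.29214453  0.49213239 -0.82003493]
 [ 0.38647253 -0.72356428 -0.57192107]] [0.53355048 0.20354999 1.13347347]
wrist [[341.30668224   0.         320.57416564]
 [  0.         341.30668224 202.65787159]
 [  0.           0.           1.        ]] -0.07280765439501014 [[ 0.3365553  -0.94166083 -0.00232676]
 [-0.89317422 -0.32000662  0.31596769]
 [-0.29827897 -0.10426239 -0.9487671 ]] [-0.62480525 -0.04245662  0.38105063]
```

View pics/top0.png

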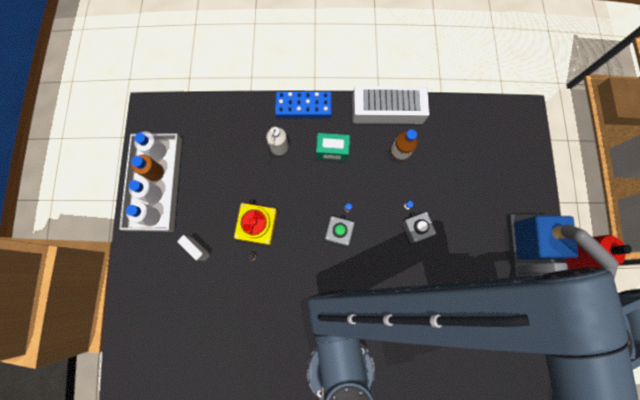

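View pics/side0.png

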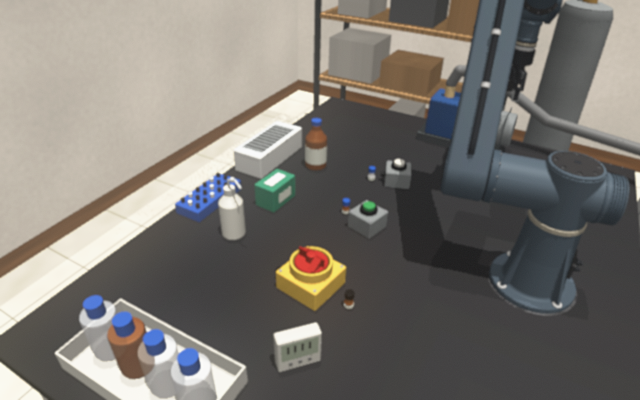

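View pics/wrist0.png

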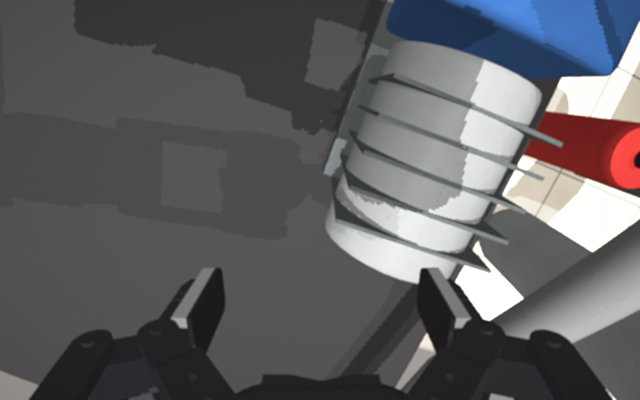

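The top view shows the yellow stop box at about (255,223), the green button at (340,230), the white vent button at (421,227), and the dark vial_c at (253,257). The side view confirms the same layout. Next I measure positions.

```bash
cat > h.py <<'E'
import numpy as np,cv2
from scipy.spatial.transform import Rotation as Ro
def und(d,uv):
    K=np.array(d["camera_matrix"]);k=float(d["k1"])
    D=np.array([k,0,0,0,0.])
    return cv2.undistortPointsIter(np.array(uv,float).reshape(-1,1,2),K,D,None,None,(3,50,1e-10)).reshape(-1,2)
def plane(d,uv,z):
    n=und(d,uv);R=np.array(d["R"]);t=np.array(d["t"]);c=-R.T@t
    r=np.c_[n,np.ones(len(n))]@R
    return c+r*((z-c[2])/r[:,2])[:,None]
def proj(d,X):
    rv=cv2.Rodrigues(np.array(d["R"]))[0]
    return cv2.projectPoints(np.array(X,float).reshape(-1,1,3),rv,np.array(d["t"]).reshape(3,1),np.array(d["camera_matrix"]),np.array([float(d["k1"]),0,0,0,0]))[0].reshape(-1,2)
def tri(ds,uvs):
    A=np.zeros((3,3));b=np.zeros(3)
    for d,uv in zip(ds,uvs):
        R=np.array(d["R"]);t=np.array(d["t"]);c=-R.T@t
        r=R.T@np.r_[und(d,[uv])[0],1];r/=np.linalg.norm(r);P=np.eye(3)-np.outer(r,r);A+=P;b+=P@c
    return np.linalg.solve(A,b)
def mask(img,lo,hi):
    return cv2.inRange(cv2.cvtColor(img,cv2.COLOR_RGB2HSV),np.array(lo),np.array(hi))
def blobs(m,amin=8):
    n,l,s,c=cv2.connectedComponentsWithStats(m)
    return [(s[i,4],c[i].round(1).tolist(),s[i,:4].tolist()) for i in range(1,n) if s[i,4]>=amin]
E
python3 - <<'E'
from h import *
T=dict(np.load("pics/top0.npz"));S=dict(np.load("pics/side0.npz"))
for n,d in (("top",T),("side",S)):
    im=d["pixels"]
    print(n,"yellow",blobs(mask(im,(22,150,120),(32,255,255)),100))
    print(n,"green",blobs(mask(im,(50,120,60),(80,255,255)),20))
    print(n,"red",blobs(cv2.bitwise_or(mask(im,(0,170,60),(6,255,255)),mask(im,(174,170,60),(180,255,255))),40))
    print(n,"blue",blobs(mask(im,(100,120,80),(125,255,255)),5))
g=blobs(mask(T["pixels"],(50,120,60),(80,255,255)),20)
im=T["pixels"][190:280,180:450][:,:,::-1];cv2.imwrite("pics/tc.png",cv2.resize(im,None,fx=2.9,fy=2.9,interpolation=cv2.INTER_CUBIC))
im=S["pixels"][140:380,230:430][:,:,::-1];cv2.imwrite("pics/sc.png",cv2.resize(im,None,fx=2.5,fy=2.5,interpolation=cv2.INTER_CUBIC))
E
```

```text
top yellow [(np.int32(867), [255.9, 224.2], [234, 203, 43, 42])]
top green [(np.int32(465), [332.7, 145.1], [316, 133, 34, 28]), (np.int32(98), [339.9, 229.5], [335, 224, 11, 12])]
top red [(np.int32(425), [253.1, 221.9], [242, 211, 23, 23]), (np.int32(363), [611.8, 245.9], [595, 235, 30, 29]), (np.int32(373), [582.0, 260.7], [566, 246, 35, 23])]
top blue [(np.int32(4749), [14.4, 70.4], [0, 0, 47, 220]), (np.int32(1375), [302.9, 104.4], [275, 91, 57, 27]), (np.int32(103), [411.3, 133.9], [406, 129, 12, 11]), (np.int32(111), [140.0, 137.9], [134, 132, 13, 13]), (np.int32(115), [137.2, 161.4], [131, 156, 14, 12]), (np.int32(112), [134.5, 185.3], [129, 180, 13, 12]), (np.int32(45), [409.7, 203.6], [406, 200, 8, 8]), (np.int32(45), [348.3, 205.9], [345, 203, 8, 7]), (np.int32(115), [131.9, 210.1], [126, 205, 13, 11]), (np.int32(1308), [553.6, 237.6], [535, 215, 43, 44])]
side yellow [(np.int32(490), [310.6, 270.2], [276, 247, 70, 48])]
side green [(np.int32(164), [275.4, 181.9], [258, 170, 36, 22]), (np.int32(78), [368.9, 205.8], [363, 202, 12, 9])]
side red [(np.int32(617), [310.6, 260.5], [295, 247, 33, 26])]
side blue [(np.int32(1024), [442.3, 113.9], [427, 90, 33, 48]), (np.int32(52), [316.2, 120.6], [312, 118, 10, 7]), (np.int32(38), [371.8, 168.4], [369, 166, 7, 6]), (np.int32(648), [203.4, 196.5], [176, 175, 50, 40]), (np.int32(47), [345.9, 201.0], [343, 198, 7, 8]), (np.int32(313), [92.9, 305.2], [83, 295, 20, 23]), (np.int32(370), [122.7, 323.1], [112, 312, 21, 24]), (np.int32(386), [153.8, 341.3], [143, 330, 21, 25]), (np.int32(395), [188.3, 360.6], [178, 349, 21, 26])]
```

View pics/tc.png

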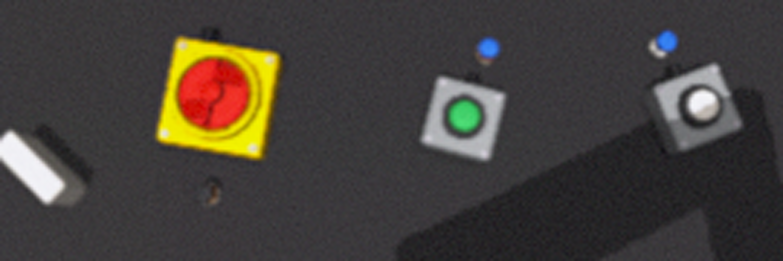

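View pics/sc.png

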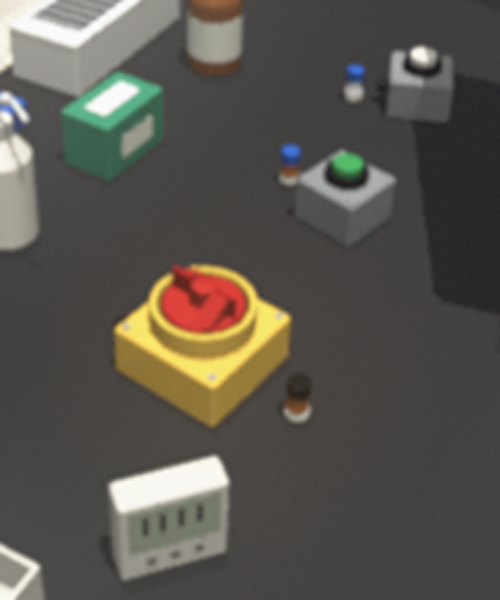

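```bash
python3 - <<'E'
from h import *
T=dict(np.load("pics/top0.npz"));S=dict(np.load("pics/side0.npz"))
m=mask(T["pixels"],(22,150,120),(32,255,255))
c=max(cv2.findContours(m,0,2)[0],key=cv2.contourArea)
bx=cv2.boxPoints(cv2.minAreaRect(c));P=plane(T,bx+0.0,.055);print("box",P.round(3),P.mean(0).round(4))
e=P-np.roll(P,1,0);print(np.linalg.norm(e,axis=1),np.degrees(np.arctan2(e[:,1],e[:,0])))
for n,a,b in (("red",(253.1,221.9),(310.6,260.5)),("green",(339.9,229.5),(368.9,205.8))):
    print(n,plane(T,[a],.082 if n=="red" else .073),plane(S,[b],.085 if n=="red" else .071),tri([T,S],[a,b]))
print("vialA cap",tri([T,S],[(348.3,205.9),(345.9,201.)]),"vialB",tri([T,S],[(409.7,203.6),(371.8,168.4)]))
# vial c in crops: top (211,191)/2.9+(180,190); side (299,385)/2.5+(230,140)
print("vialC",tri([T,S],[(180+211/2.9,190+188/2.9),(230+299/2.5,140+384/2.5)]))
print("vent",tri([T,S],[(180+703/2.9,190+103/2.9),(230+422/2.5,140+57/2.5)]))
from scipy.spatial.transform import Rotation as R
from station import manip
s=manip.sense();print(s["t"],R.from_quat(s["tool_rot"]).as_matrix().round(3))
w=dict(np.load("pics/wrist0.npz"));print(R.from_quat(s["tool_rot"]).as_matrix().T@(-w["R"].T@w["t"]-s["tcp_pos"]),(w["R"]@R.from_quat(s["tool_rot"]).as_matrix()).round(3))
E
```

```text
box [[0.421 0.352 0.055]
 [0.545 0.336 0.055]
 [0.523 0.211 0.055]
 [0.401 0.229 0.055]] [0.4724 0.2818 0.055 ]
[0.12496914 0.12468852 0.12738731 0.12382697] [ 80.63418153  -7.27860144 -99.72432339 171.61774746]
red [[0.47237231 0.28241228 0.082     ]] [[0.47243196 0.29080743 0.085     ]] [0.4745271  0.28374558 0.07787452]
green [[0.45060065 0.00197234 0.073     ]] [[0.45145257 0.00495376 0.071     ]] [0.45180346 0.00191908 0.06880387]
vialA cap [ 0.53568797 -0.02899546  0.03628675] vialB [ 0.54463541 -0.23811762  0.03642478]
vialC [0.36968055 0.28894878 0.02864365]
vent [ 0.46640912 -0.26952653  0.06543445]
0.15 [[-0.     0.336 -0.942]
 [ 0.002 -0.942 -0.336]
 [-1.    -0.002 -0.   ]]
[-0.14291244  0.0009443  -0.08032765] [[ 0.001  1.    -0.   ]
 [-0.316  0.001  0.949]
 [ 0.949 -0.     0.316]]
```

```bash
python3 -m jog '{"linear":[[0,-7,-8],[0,-15,-16.5],[0,-22,-24.5],[0,-29.5,-32.8],[0,-29.5,-32.8],[0,-33,-35],[0,-37,-37],[0,-41,-39],[0,-45,-41],[0,-49,-43],[0,-53,-45],[0,-57,-47],[0,-61,-49],[0,-65,-51],[0,-69,-52.5],[0,-73.2,-53.9],[0,-73.2,-53.9],[0,-73.2,-53.9],[0,-73.2,-53.9],[0,-73.2,-53.9]],"twist":[0.1,0.2,0.3,0.4,0.49,0.49,0.49,0.49,0.49,0.49,0.49,0.49,0.49,0.49,0.49,0.49,0.49,0.49,0.49,0.49],"claw":[-1,-1,-1,-1,-1,-1,-1,-1,-1,-1,-1,-1,-1,-1,-1,-1,-1,-1,-1,-1]}' 20
cat > look.py <<'E'
import sys
from h import *
from station import manip
tag=sys.argv[1]
for n in sys.argv[2:]:
    d=manip.snapshot(n);cv2.imwrite(f"pics/{n}{tag}.png",d["pixels"][:,:,::-1]);np.savez(f"pics/{n}{tag}.npz",**d)
s=manip.sense();print(s["t"],s["tcp_pos"].round(4),s["force"].round(2),s["q"].round(2),s["finger_gap"]);print(Ro.from_quat(s["tool_rot"]).as_matrix().round(4))
E
python3 look.py 1 wrist top
```

```text
t: 1.82
tcp_pos: [0.4589, 0.2005, 0.2313]
tool_rot: [-0.705, 0.052, 0.705, 0.052]
force: [0.8, -0.3, 0.3]
finger_gap: -0.003
1.9167 [0.4597 0.2037 0.2314] [-1.01 -0.52 -0.1 ] [0.19 0.36 1.74 0.   1.04 1.9 ] -0.003941271421532424
[[ 0.0021 -0.1394 -0.9902]
 [ 0.0023 -0.9902  0.1395]
 [-1.     -0.0026 -0.0018]]
```

View pics/wrist1.png

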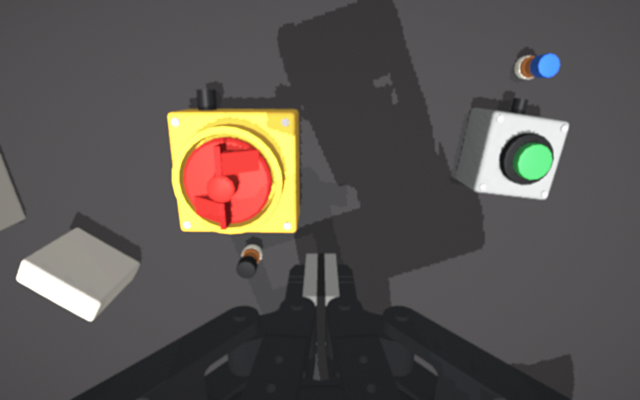

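The wrist view shows the red head at about (228,182), with its hub at (222,186). Fin a runs up to (222,143), with its upright face on the left. The green button is at (534,161), and the closed fingertips are at (321,255).

```bash
python3 - <<'E'
from h import *
W=dict(np.load("pics/wrist1.npz"));im=W["pixels"]
cv2.imwrite("pics/wc1.png",cv2.resize(im[90:250,150:310][:,:,::-1],None,fx=3.7,fy=3.7,interpolation=cv2.INTER_CUBIC))
cv2.imwrite("pics/wg1.png",cv2.resize(im[90:220,440:590][:,:,::-1],None,fx=3.7,fy=3.7,interpolation=cv2.INTER_CUBIC))
P=plane(W,[(176,123),(286,122),(289,227),(187,226)],.055);print("screws",P.round(4),P.mean(0))
print("hub",plane(W,[(222,186)],.103))
g=mask(im,(50,120,60),(80,255,255));b=blobs(g,50);print(b)
print("green",plane(W,[b[0][1]],.073))
r=cv2.bitwise_or(mask(im,(0,150,50),(8,255,255)),mask(im,(172,150,50),(180,255,255)))
c=max(cv2.findContours(r,0,2)[0],key=cv2.contourArea);P=plane(W,c.reshape(-1,2),.081)
(x,y),rad=cv2.minEnclosingCircle(P[:,:2].astype(np.float32)*1000);print("red circle",x,y,rad)
E
```

```text
screws [[0.5302 0.3246 0.055 ]
 [0.5152 0.223  0.055 ]
 [0.4123 0.2383 0.055 ]
 [0.4284 0.3416 0.055 ]] [0.4715341  0.28189331 0.055     ]
hub [[0.4755293  0.27940116 0.103     ]]
[(np.int32(1144), [532.3, 160.7], [513, 143, 40, 37])]
green [[0.45118374 0.0031685  0.073     ]]
red circle 470.2297058105469 280.92645263671875 42.55418395996094
```

View pics/wc1.png

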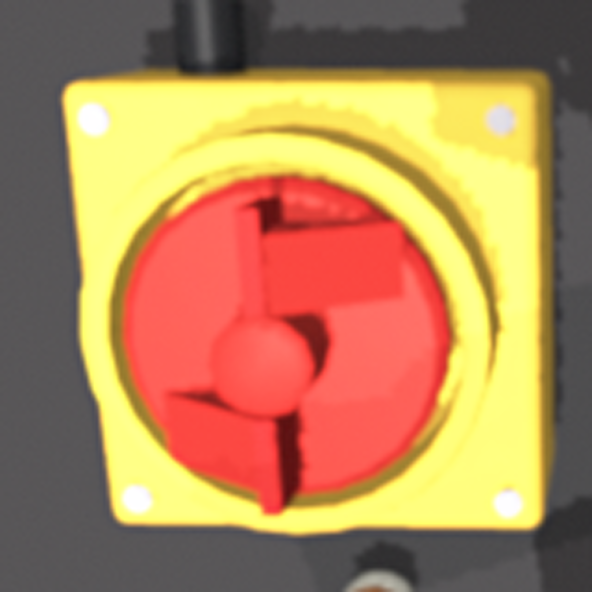

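View pics/wg1.png

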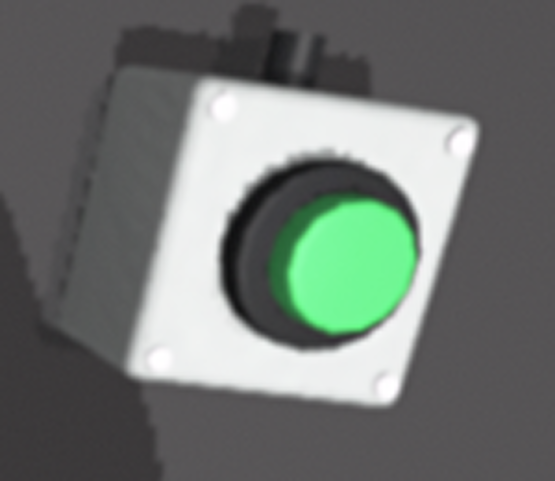

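Box centre from the screws is (0.4715, 0.282), and the other estimates agree within about 2 mm. The tool yaw already matches the box at about −8°. Now I move over the hub and start down.

```bash
python3 -m jog '{"linear":[[0,-4,-0.1],[0,-7.9,-0.1],[3,-7.9,-0.1],[6,-7.9,-0.1],[9,-7.9,-0.1],[11.1,-7.9,-0.1],[11.1,-7.9,-0.1],[11.1,-7.9,-0.1]],"twist":[0,0,0,0,0,0,0,0],"claw":[-1,-1,-1,-1,-1,-1,-1,-1]}' 20
python3 look.py 2 wrist side
```

```text
t: 2.58
tcp_pos: [0.4711, 0.2753, 0.1194]
tool_rot: [-0.704, 0.053, 0.706, 0.052]
force: [0.5, 0.9, -0.2]
finger_gap: -0.0
2.6833 [0.4729 0.2761 0.1215] [ 0.47  0.68 -0.7 ] [ 0.32  0.58  1.73 -0.    0.83  2.04] 0.0012637407264400676
[[ 2.000e-03 -1.473e-01 -9.891e-01]
 [ 6.000e-04 -9.891e-01  1.473e-01]
 [-1.000e+00 -9.000e-04 -1.900e-03]]
```

View pics/wrist2.png

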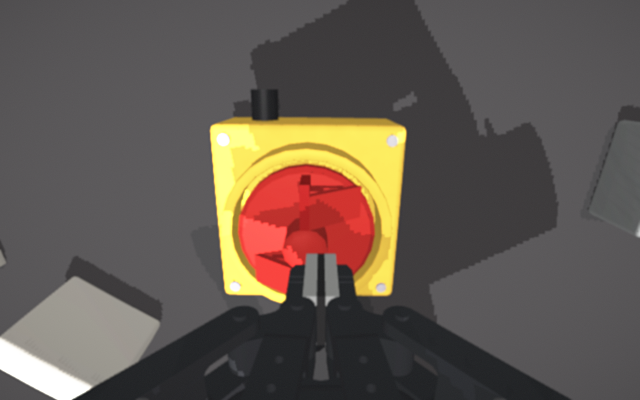

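View pics/side2.png

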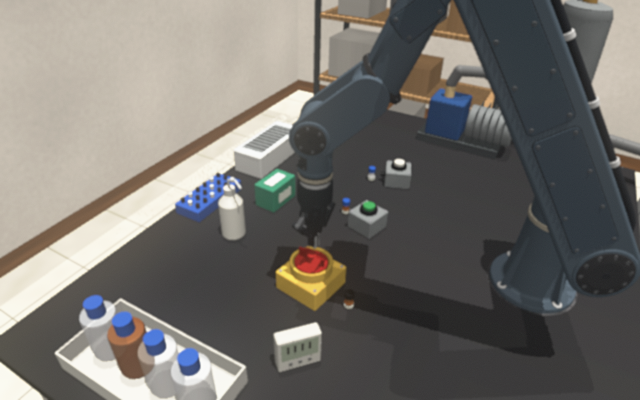

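```bash
python3 - <<'E'
from h import *
W=dict(np.load("pics/wrist2.npz"));im=W["pixels"]
sc=[(222,140),(392,141),(381,288),(235,287)]
P=plane(W,sc,.055);print(P.round(4),P.mean(0))
print(plane(W,[(306,242)],.103))
from station import manip
for i in range(3): print(manip.sense()["tcp_pos"])
# tcp implied by camera pose
c=-W["R"].T@W["t"];M=Ro.from_quat(manip.sense()["tool_rot"]).as_matrix();print(c-M@np.array([-.1429,.0009,-.0803]))
E
```

```text
[[0.5309 0.3256 0.055 ]
 [0.515  0.2235 0.055 ]
 [0.4132 0.2394 0.055 ]
 [0.4291 0.3412 0.055 ]] [0.47204352 0.28242192 0.055     ]
[[0.47835331 0.28041563 0.103     ]]
[0.47291312 0.27613897 0.12149486]
[0.47291312 0.27613897 0.12149486]
[0.47291312 0.27613897 0.12149486]
[0.47239623 0.27501241 0.1191485 ]
```

```bash
python3 -m jog '{"linear":[[0,-0.65,0],[0,-0.65,0],[0.5,-0.65,0],[1,-0.65,0],[1.5,-0.65,0],[2,-0.65,0],[2.4,-0.65,0],[2.4,-0.65,0]],"twist":[0,0,0,0,0,0,0,0],"claw":[-1,-1,-1,-1,-1,-1,-1,-1]}' 20
```

```text
t: 3.35
tcp_pos: [0.4728, 0.2827, 0.0958]
tool_rot: [-0.705, 0.052, 0.705, 0.052]
force: [-0.5, -1.3, 4.6]
finger_gap: 0.0
```

```bash
python3 -m jog '{"linear":[[0.2,0,0],[0.3,0,0],[0.4,0,0],[0.5,0,0],[0.55,0,0],[0.55,0,0]],"twist":[0,0,0,0,0,0],"claw":[-1,-1,-1,-1,-1,-1]}' 20
```

```text
t: 3.85
tcp_pos: [0.4728, 0.2828, 0.0913]
tool_rot: [0.705, -0.052, -0.705, -0.052]
force: [-1.4, 0.4, 6.6]
finger_gap: -0.002
```

```bash
python3 -m jog '{"linear":[[0.1,0,0],[0.2,0,0],[0.2,0,0],[0.2,0,0]],"twist":[0,0,0,0],"claw":[-1,-1,-1,-1]}' 20
```

```text
t: 4.18
tcp_pos: [0.473, 0.2828, 0.0909]
tool_rot: [0.706, -0.052, -0.705, -0.052]
force: [-3.5, -0.8, 17.3]
finger_gap: 0.001
```

The force jumped to 17 N at z = 0.091, which is the bottom stop. I lift off and check that it latched.

```bash
python3 -m jog '{"linear":[[-1.5,0,0],[-3.2,0,0],[-3.2,-3.5,0],[-3.2,-3.5,0],[-3.2,-3.5,0]],"twist":[0,0,0,0,0],"claw":[-1,-1,-1,-1,-1]}' 20
python3 look.py 3 wrist
```

```text
t: 4.6
tcp_pos: [0.4782, 0.3184, 0.1208]
tool_rot: [0.706, -0.051, -0.705, -0.052]
force: [-1.1, -1.2, -0.7]
finger_gap: -0.0
4.65 [0.4774 0.3175 0.1203] [-0.04 -1.26  0.07] [ 0.39  0.61  1.66 -0.    0.87  2.11] -0.00267647869166555
[[-1.000e-03 -1.454e-01 -9.894e-01]
 [-7.000e-04 -9.894e-01  1.454e-01]
 [-1.000e+00  8.000e-04  9.000e-04]]
```

View pics/wrist3.png

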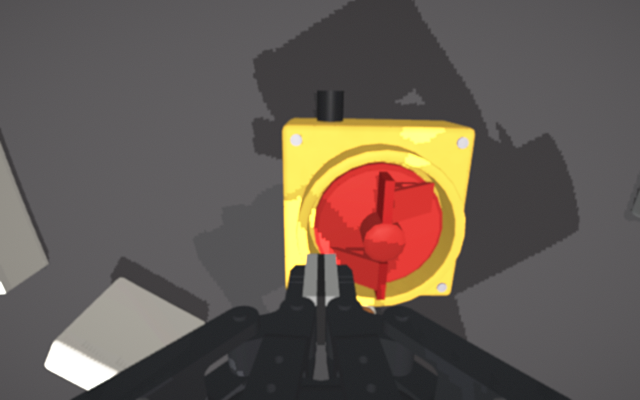

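```bash
python3 - <<'E'
from h import *
for n in (1,2,3):
    W=dict(np.load(f"pics/wrist{n}.npz"))
    c=np.array([.472,.2823]);e=np.array([.989,-.146])
    for z in (.103,.093): print(n,z,proj(W,[[*c,z],[*(c+.036*e),z],[*(c-.036*e),z]]).round(1).tolist())
E
```

```text
1 0.103 [[219.6, 190.5], [215.7, 147.5], [223.5, 230.4]]
1 0.093 [[222.9, 187.2], [219.2, 145.5], [226.5, 226.0]]
2 0.103 [[304.4, 253.5], [303.2, 186.7], [305.5, 311.4]]
2 0.093 [[305.2, 245.1], [304.1, 181.4], [306.2, 300.9]]
3 0.103 [[387.8, 253.5], [392.6, 187.5], [383.3, 311.0]]
3 0.093 [[384.5, 245.3], [388.7, 182.2], [380.4, 300.6]]
```

The pixel positions fit a latched head: fin b's end is at (380,298) and the hub at (384,240). Next I position the tip beside fin a's upright face, on its +y side.

```bash
python3 -m jog '{"linear":[[0,0.9,-1.25],[0,1.8,-2.5],[0,1.8,-2.5],[1.5,1.8,-2.5],[3,1.8,-2.5],[3,1.8,-2.5]],"twist":[0,0,0,0,0,0],"claw":[-1,-1,-1,-1,-1,-1]}' 20
python3 look.py 4 wrist
```

```text
t: 5.15
tcp_pos: [0.4988, 0.2939, 0.0883]
tool_rot: [-0.703, 0.054, 0.707, 0.052]
force: [-1.2, -0.7, 0.2]
finger_gap: 0.003
5.2 [0.4992 0.2943 0.0894] [0.26 0.44 0.09] [ 0.34  0.66  1.66 -0.    0.82  2.06] 0.003931518663910996
[[-0.0039 -0.1485 -0.9889]
 [-0.0014 -0.9889  0.1485]
 [-1.      0.002   0.0036]]
```

View pics/wrist4.png

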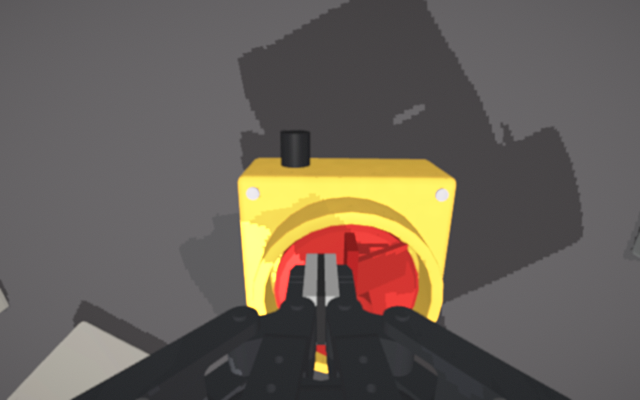

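The tip (edge at x=338) stands beside fin a (x≈345–355) with no contact. I lower it slightly and push.

```bash
python3 -m jog '{"linear":[[0.2,0,0],[0.35,0,0],[0.35,0.2,0],[0.35,0.4,0],[0.35,0.6,0],[0.35,0.8,0],[0.35,0.8,0]],"twist":[0,0,0,0,0,0,0],"claw":[-1,-1,-1,-1,-1,-1,-1]}' 20
```

```text
t: 5.78
tcp_pos: [0.4991, 0.2884, 0.0878]
tool_rot: [0.706, -0.052, -0.705, -0.053]
force: [0.5, 2.8, 1.3]
finger_gap: -0.001
```

```bash
python3 -m jog '{"linear":[[0,0.2,0],[0,0.4,0],[0,0.6,0],[0,0.6,0]],"twist":[0,0,0,0],"claw":[-1,-1,-1,-1]}' 20
python3 look.py 5 wrist
```

```text
t: 6.12
tcp_pos: [0.4987, 0.2834, 0.0879]
tool_rot: [0.706, -0.051, -0.704, -0.053]
force: [-0.3, 4.2, 2.8]
finger_gap: -0.002
6.1667 [0.4986 0.2833 0.0879] [0.27 5.11 2.42] [0.32 0.66 1.68 0.   0.8  2.04] -0.0006412555739819086
[[ 0.0021 -0.1474 -0.9891]
 [ 0.0024 -0.9891  0.1474]
 [-1.     -0.0027 -0.0017]]
```

View pics/wrist5.png

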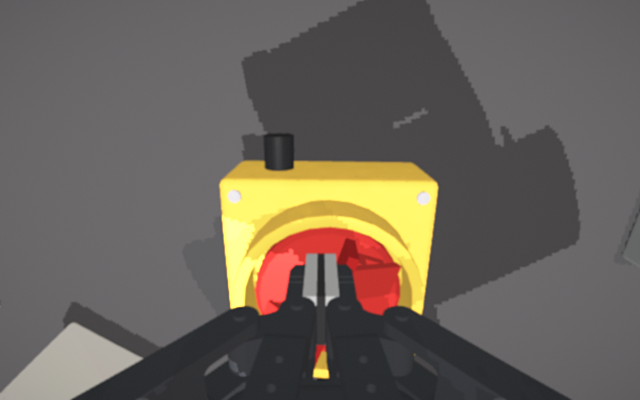

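The fin is turning, with a side force of about 4–5 N. I keep pushing.

```bash
python3 -m jog '{"linear":[[0,0.2,0],[0,0.4,0],[0,0.6,0],[0,0.6,0]],"twist":[0,0,0,0],"claw":[-1,-1,-1,-1]}' 20
python3 look.py 6 wrist
```

```text
t: 6.5
tcp_pos: [0.4985, 0.2786, 0.0887]
tool_rot: [0.706, -0.051, -0.704, -0.055]
force: [0.1, 9.8, 5.6]
finger_gap: 0.0
6.55 [0.4985 0.2787 0.0888] [-0.45  9.34  5.02] [0.31 0.65 1.69 0.01 0.79 2.03] 0.002101070642643811
[[ 0.0044 -0.1487 -0.9889]
 [ 0.0053 -0.9889  0.1487]
 [-1.     -0.0059 -0.0035]]
```

View pics/wrist6.png

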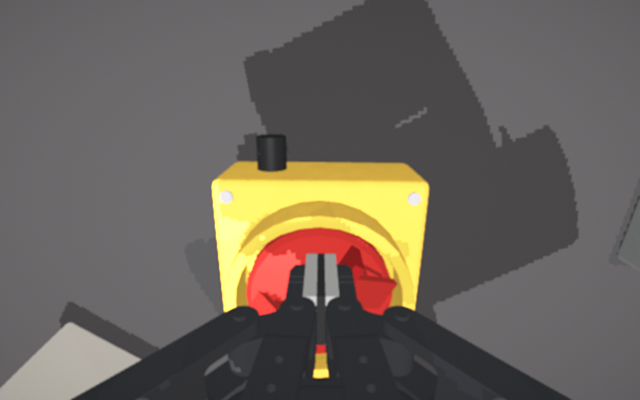

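Force has climbed to 9.8 N with some upward wedging, and the contact is close to the hub. I back off a little, go slightly deeper, turn the fingertip flush with the turned fin, and push again.

```bash
python3 -m jog '{"linear":[[0,-0.6,0],[0.2,-0.8,0],[0.3,-0.8,0],[0.3,-0.8,0],[0.3,-0.8,0]],"twist":[0.1,0.2,0.3,0.35,0.35],"claw":[-1,-1,-1,-1,-1]}' 20
python3 look.py 7 wrist
```

```text
t: 6.97
tcp_pos: [0.501, 0.2842, 0.0859]
tool_rot: [0.687, -0.173, -0.683, -0.175]
force: [2.7, 0.9, 6.7]
finger_gap: 0.002
7.0167 [0.501  0.2842 0.086 ] [1.86 0.63 6.36] [ 0.32  0.66  1.68 -0.    0.79  2.39] -0.0008267941387641164
[[ 6.100e-03 -4.763e-01 -8.793e-01]
 [ 7.000e-04 -8.793e-01  4.763e-01]
 [-1.000e+00 -3.500e-03 -5.000e-03]]
```

View pics/wrist7.png

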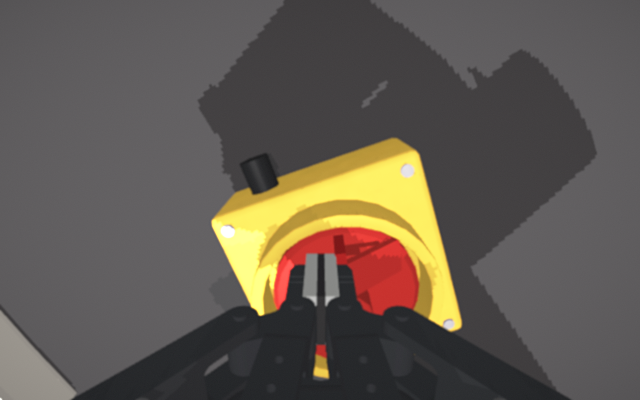

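There is a 6.7 N upward force with no side push, so the fingers' wider backs (the knuckles just above the pads) are riding on the fin top. I lift clear and turn the tool 90° so that the flat 22 mm side edges of the pads do the pushing.

```bash
python3 -m jog '{"linear":[[0,-1.3,0.8],[-2,-1.3,0.8],[-4,-1.3,0.8],[-4,-1.3,0.8],[-4,-1.3,0.8],[-4,-1.3,0.8],[-4,-1.3,0.8],[-4,-1.3,0.8],[-4,-1.3,0.8],[-4,-1.3,0.8],[-4,-1.3,0.8],[-4,-1.3,0.8],[-4,-1.3,0.8],[-4,-1.3,0.8],[-4,-1.3,0.8],[-4,-1.3,0.8],[-4,-1.3,0.8],[-4,-1.3,0.8]],"twist":[0,0,-0.1,-0.22,-0.34,-0.46,-0.58,-0.7,-0.82,-0.94,-1.06,-1.18,-1.3,-1.42,-1.54,-1.66,-1.71,-1.71],"claw":[-1,-1,-1,-1,-1,-1,-1,-1,-1,-1,-1,-1,-1,-1,-1,-1,-1,-1]}' 20
python3 look.py 8 wrist
```

```text
t: 8.52
tcp_pos: [0.4971, 0.2986, 0.1241]
tool_rot: [-0.58, -0.403, 0.581, -0.404]
force: [-0.9, -0.2, -0.4]
finger_gap: -0.001
8.5667 [0.4972 0.2987 0.1241] [-0.2   0.45 -0.03] [ 0.35  0.61  1.64 -0.    0.89  0.71] -0.004220575945739928
[[-7.000e-04  9.363e-01 -3.513e-01]
 [-1.100e-03 -3.513e-01 -9.363e-01]
 [-1.000e+00 -3.000e-04  1.300e-03]]
```

View pics/wrist8.png

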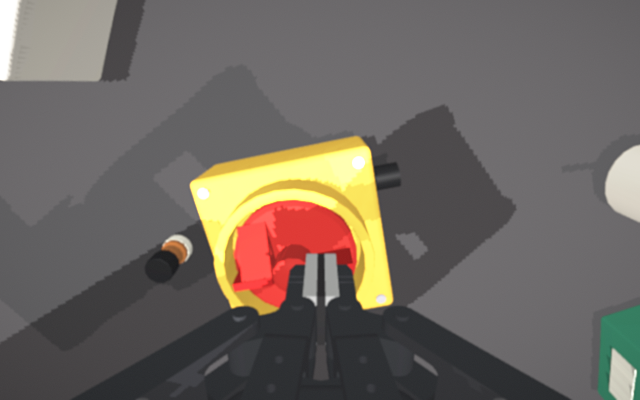

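```bash
python3 -m jog '{"linear":[[1,0.3,0],[2.5,0.3,0],[3.6,0.3,0],[3.9,0.3,0],[3.9,0.3,0]],"twist":[0,0,0,0,0],"claw":[-1,-1,-1,-1,-1]}' 20
```

```text
t: 8.98
tcp_pos: [0.4992, 0.2976, 0.0836]
tool_rot: [-0.58, -0.403, 0.582, -0.403]
force: [-0.1, -0.4, 0.7]
finger_gap: -0.004
```

```bash
python3 -m jog '{"linear":[[0,0,0.2],[0,0,0.4],[0,0,0.6],[0,0,0.8],[0,0,0.8]],"twist":[0,0,0,0,0],"claw":[-1,-1,-1,-1,-1]}' 20
```

```text
t: 9.4
tcp_pos: [0.4975, 0.2905, 0.0859]
tool_rot: [0.581, 0.403, -0.581, 0.403]
force: [-0.6, 0.6, 0.1]
finger_gap: 0.0
```

```bash
python3 -m jog '{"linear":[[0,0,0.2],[0,0,0.4],[0,0,0.6],[0,0,0.8],[0,0,0.8]],"twist":[0,0,0,0,0],"claw":[-1,-1,-1,-1,-1]}' 20
python3 look.py 9 wrist side
```

```text
t: 9.82
tcp_pos: [0.4969, 0.2852, 0.0868]
tool_rot: [0.584, 0.403, -0.579, 0.402]
force: [0.9, 6.8, 6.2]
finger_gap: -0.001
9.9167 [0.4969 0.2852 0.0871] [1.31 6.81 5.22] [0.32 0.66 1.69 0.   0.79 0.68] -0.0005045655426384825
[[ 0.0058  0.9361 -0.3517]
 [ 0.0043 -0.3518 -0.9361]
 [-1.      0.0039 -0.006 ]]
```

View pics/wrist9.png

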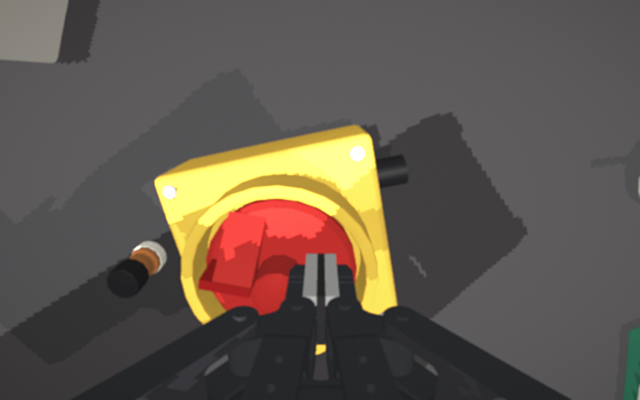

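```bash
python3 - <<'E'
from h import *
def ov(n,th,x0,y0,f):
    W=dict(np.load(f"pics/wrist{n}.npz"))
    a=-np.radians(8.4)-th;c=np.array([.472,.2823]);e=np.array([np.cos(a),np.sin(a)]);m=np.array([-e[1],e[0]])
    im=cv2.resize(W["pixels"][y0:y0+150,x0:x0+200][:,:,::-1],None,fx=4,fy=4,interpolation=cv2.INTER_CUBIC)
    for z,col in ((.103,(255,255,0)),(.093,(255,0,0))):
        for pts in ([c-.012*e-.0025*m,c-.036*e-.0025*m,c-.036*e+.0025*m,c-.012*e+.0025*m],[c+.012*np.array([np.cos(t),np.sin(t)]) for t in np.linspace(0,6.28,24)],[c+.012*e-.0025*m,c+.036*e-.0025*m,c+.036*e+.0025*m,c+.012*e+.0025*m]):
            p=(proj(W,[[*q,z] for q in pts])-[x0,y0])*4
            cv2.polylines(im,[p.round().astype(int)],True,col,1)
    for z,r,col in ((.081,.0435,(0,255,0)),(.082,.04,(255,255,0)),(.072,.04,(255,0,0))):
        p=(proj(W,[[c[0]+r*np.cos(t),c[1]+r*np.sin(t),z] for t in np.linspace(0,6.28,48)])-[x0,y0])*4
        cv2.polylines(im,[p.round().astype(int)],True,col,1)
    cv2.imwrite(f"pics/ov{n}.png",im)
ov(8,0,190,160,4); ov(3,0,270,140,4); ov(9,0.4,160,160,4)
E
```

```text
(no output)
```

View pics/ov8.png

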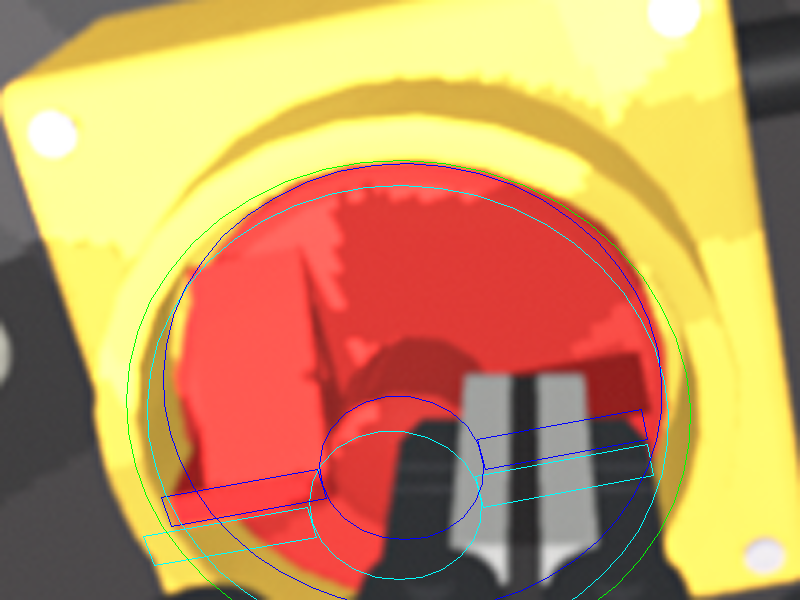

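View pics/ov3.png

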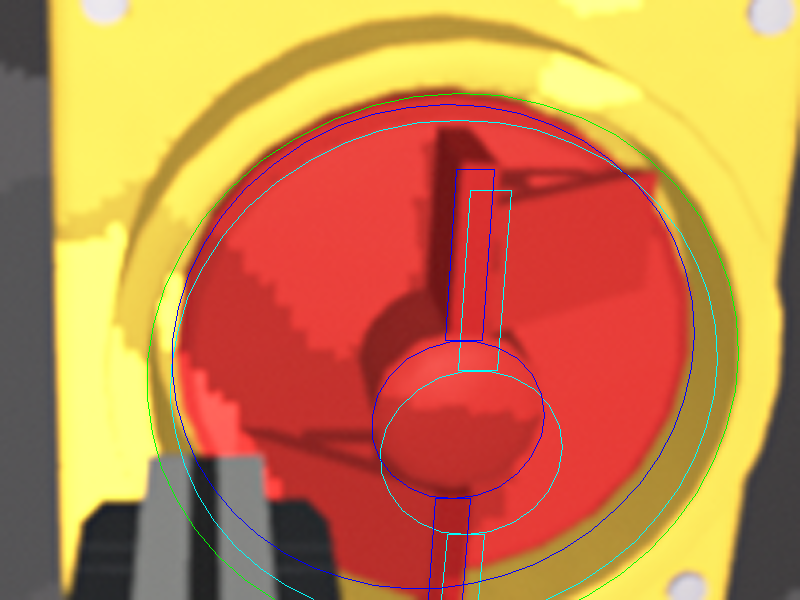

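View pics/ov9.png

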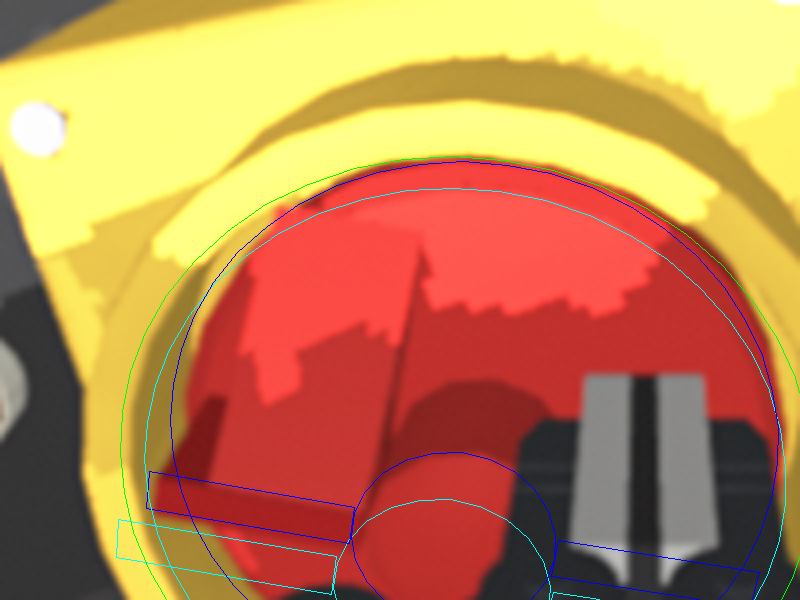

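The overlay fits the latched height (blue) with a twist of about 0.4 rad, right at the release point. I push a little further.

```bash
python3 -m jog '{"linear":[[0,0,0.2],[0,0,0.4],[0,0,0.4]],"twist":[0,0,0],"claw":[-1,-1,-1]}' 20
python3 look.py 10 wrist
```

```text
t: 10.17
tcp_pos: [0.4967, 0.2817, 0.0875]
tool_rot: [0.585, 0.402, -0.578, 0.403]
force: [2.7, 8.0, 5.7]
finger_gap: -0.005
10.2167 [0.4968 0.2818 0.0875] [2.51 7.68 4.96] [0.32 0.66 1.69 0.   0.78 0.68] 0.005631998564762682
[[ 0.0087  0.936  -0.3519]
 [ 0.0052 -0.3519 -0.936 ]
 [-0.9999  0.0063 -0.008 ]]
```

View pics/wrist10.png

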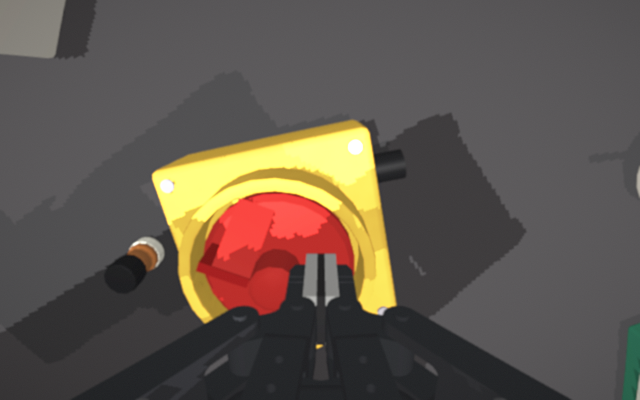

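The fin has gone past 0.5 rad and the head pushes up on the tip with about 5 N of friction. I raise the tip while keeping the side push, so the head can rise.

```bash
python3 -m jog '{"linear":[[-0.2,0,0],[-0.4,0,0],[-0.4,0,0]],"twist":[0,0,0],"claw":[-1,-1,-1]}' 20
python3 look.py 11 wrist
python3 - <<'E'
from h import *
for n in (10,11):
    W=dict(np.load(f"pics/wrist{n}.npz"));x0,y0=160,140
    im=cv2.resize(W["pixels"][y0:y0+150,x0:x0+200][:,:,::-1],None,fx=4,fy=4,interpolation=cv2.INTER_CUBIC)
    a=-np.radians(8.4)-.6;c=np.array([.472,.2823]);e=np.array([np.cos(a),np.sin(a)]);m=np.array([-e[1],e[0]])
    for z,col in ((.103,(255,255,0)),(.093,(255,0,0))):
        for pts in ([c-.012*e-.0025*m,c-.036*e-.0025*m,c-.036*e+.0025*m,c-.012*e+.0025*m],[c+.012*np.array([np.cos(t),np.sin(t)]) for t in np.linspace(0,6.28,24)]):
            p=(proj(W,[[*q,z] for q in pts])-[x0,y0])*4
            cv2.polylines(im,[p.round().astype(int)],True,col,1)
    cv2.imwrite(f"pics/ov{n}.png",im)
E
```

```text
t: 10.47
tcp_pos: [0.4967, 0.2818, 0.0915]
tool_rot: [0.585, 0.402, -0.578, 0.403]
force: [2.2, 7.5, 4.3]
finger_gap: -0.001
10.5167 [0.4967 0.2818 0.0914] [2.54 7.04 4.12] [0.32 0.65 1.69 0.   0.79 0.68] -0.00017560253970438233
[[ 0.0086  0.9361 -0.3517]
 [ 0.0051 -0.3517 -0.9361]
 [-0.9999  0.0062 -0.0078]]
```

View pics/ov10.png

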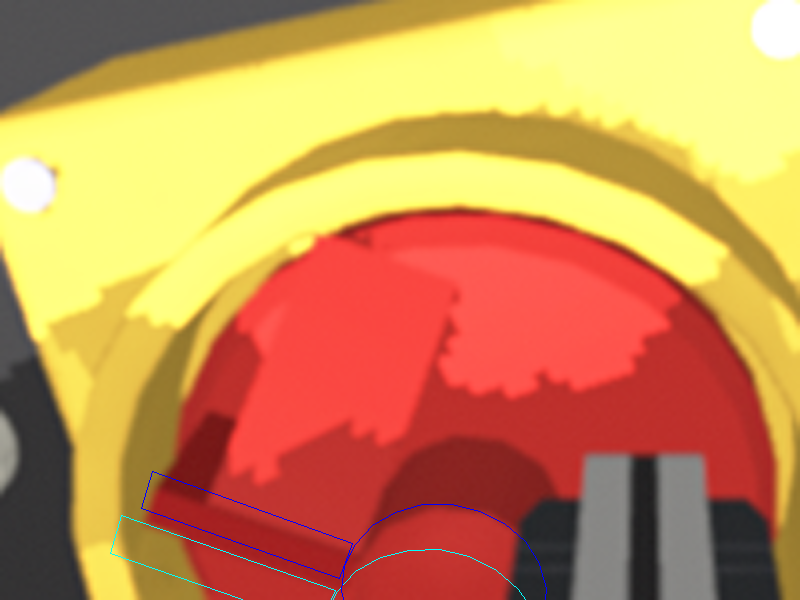

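View pics/ov11.png

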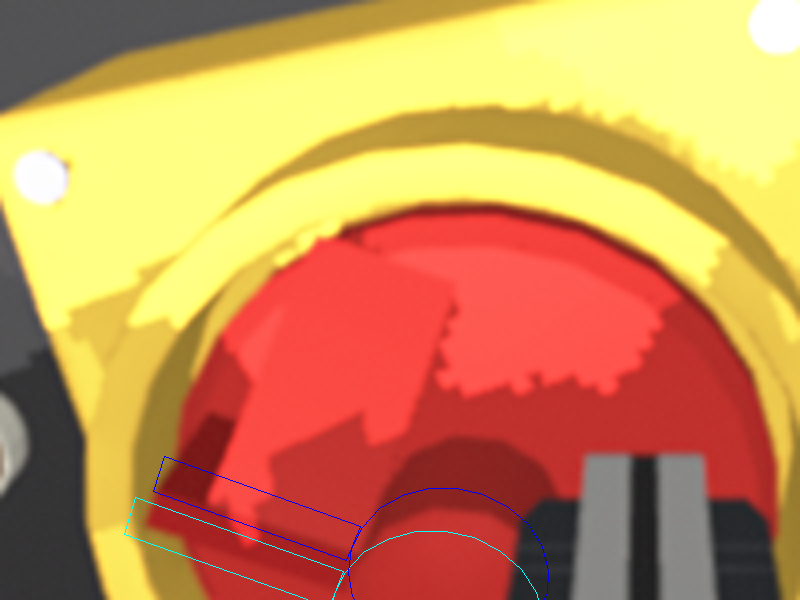

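In the second overlay the head has risen with the tip, so it is unlatched and held only by friction. I keep rising to let it come fully out.

```bash
python3 -m jog '{"linear":[[-0.2,0,0],[-0.4,0,0],[-0.6,0,0],[-0.6,0,0]],"twist":[0,0,0,0],"claw":[-1,-1,-1,-1]}' 20
python3 -m jog '{"linear":[[0,0,-0.4],[0,0,-0.8],[0,0,-1.2],[0,0,-1.6],[0,0,-1.8],[0,0,-1.8]],"twist":[0,0,0,0,0,0],"claw":[-1,-1,-1,-1,-1,-1]}' 20
python3 look.py 12 wrist
```

```text
t: 10.85
tcp_pos: [0.4962, 0.281, 0.0963]
tool_rot: [0.584, 0.402, -0.578, 0.403]
force: [4.1, 4.9, -2.2]
finger_gap: -0.001
t: 11.35
tcp_pos: [0.4984, 0.2961, 0.0949]
tool_rot: [-0.58, -0.403, 0.582, -0.403]
force: [-0.2, 0.2, 0.4]
finger_gap: -0.0
11.4 [0.4983 0.2959 0.0949] [-0.5  -0.18  0.4 ] [ 0.34  0.66  1.66 -0.    0.83  0.7 ] -0.00017131429523429772
[[-0.0026  0.9368 -0.3499]
 [-0.0013 -0.3499 -0.9368]
 [-1.     -0.0019  0.0021]]
```

View pics/wrist12.png

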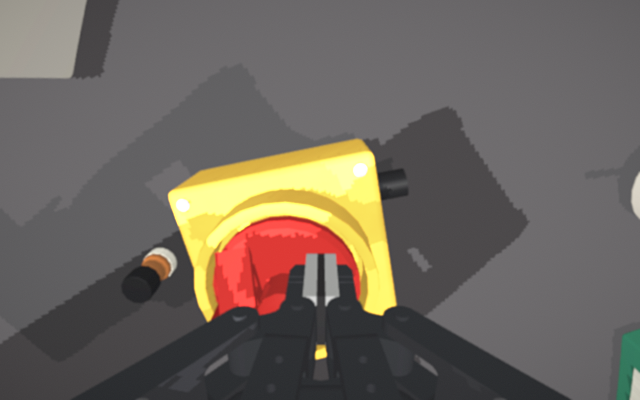

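```bash
python3 -m jog '{"linear":[[-3,0,0],[-6,0,0],[-9,0,-3],[-10,0,-6],[-10,0,-6],[-10,0,-6]],"twist":[0,0,0,0,0,0],"claw":[-1,-1,-1,-1,-1,-1]}' 20
python3 look.py 13 wrist
python3 - <<'E'
from h import *
for n in (13,):
    W=dict(np.load(f"pics/wrist{n}.npz"));
    a=-np.radians(8.4);c=np.array([.472,.2823]);e=np.array([np.cos(a),np.sin(a)]);m=np.array([-e[1],e[0]])
    x0,y0=(proj(W,[[*c,.09]])[0]-[100,75]).astype(int);x0=max(x0,0);y0=max(y0,0);print(x0,y0)
    im=cv2.resize(W["pixels"][y0:y0+150,x0:x0+200][:,:,::-1],None,fx=4,fy=4,interpolation=cv2.INTER_CUBIC)
    for z,col in ((.103,(255,255,0)),(.093,(255,0,0))):
        for pts in ([c-.012*e-.0025*m,c-.036*e-.0025*m,c-.036*e+.0025*m,c-.012*e+.0025*m],[c+.012*e-.0025*m,c+.036*e-.0025*m,c+.036*e+.0025*m,c+.012*e+.0025*m],[c+.012*np.array([np.cos(t),np.sin(t)]) for t in np.linspace(0,6.28,24)]):
            p=(proj(W,[[*q,z] for q in pts])-[x0,y0])*4
            cv2.polylines(im,[p.round().astype(int)],True,col,1)
    cv2.imwrite(f"pics/ov{n}.png",im)
E
```

```text
t: 11.9
tcp_pos: [0.5205, 0.3533, 0.196]
tool_rot: [0.581, 0.403, -0.58, 0.404]
force: [0.3, 0.5, -0.6]
finger_gap: 0.002
11.95 [0.5193 0.3521 0.1947] [-0.34 -0.68 -1.  ] [ 0.42  0.57  1.46 -0.    1.11  0.78] 0.004157715019078904
[[-0.0022  0.937  -0.3494]
 [-0.0016 -0.3494 -0.937 ]
 [-1.     -0.0015  0.0023]]
196 217
```

View pics/ov13.png

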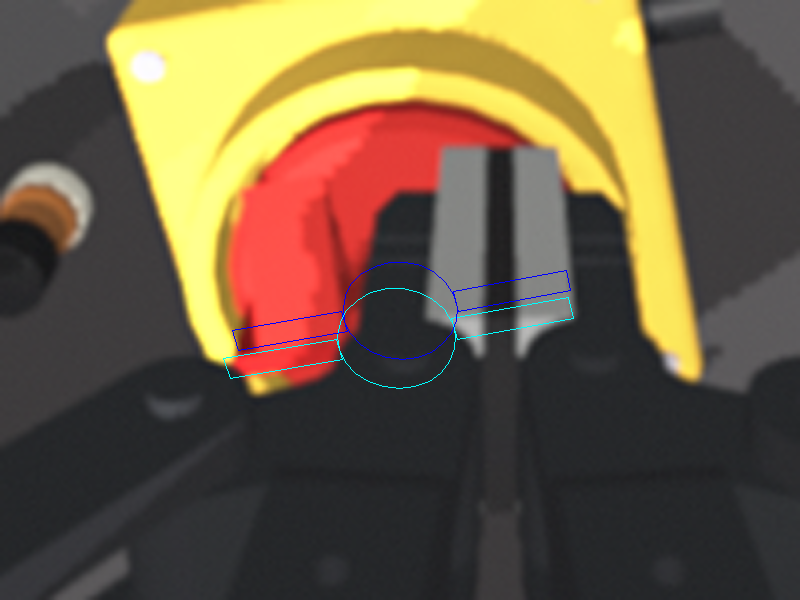

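```bash
python3 -m jog '{"linear":[[0,-0.4,4],[0,-0.8,8],[0,-1.2,12],[0,-1.4,14.5],[0,-1.4,14.5],[0,-1.4,14.5]],"twist":[0,0,0,0,0,0],"claw":[-1,-1,-1,-1,-1,-1]}' 20
python3 look.py 14 wrist side
python3 - <<'E'
from h import *
for n in (14,):
    W=dict(np.load(f"pics/wrist{n}.npz"));
    a=-np.radians(8.4);c=np.array([.472,.2823]);e=np.array([np.cos(a),np.sin(a)]);m=np.array([-e[1],e[0]])
    x0,y0=(proj(W,[[*c,.09]])[0]-[100,75]).astype(int);x0=max(x0,0);y0=max(y0,0);print(x0,y0)
    im=cv2.resize(W["pixels"][y0:y0+150,x0:x0+200][:,:,::-1],None,fx=4,fy=4,interpolation=cv2.INTER_CUBIC)
    for z,col in ((.103,(255,255,0)),(.093,(255,0,0))):
        for pts in ([c-.012*e-.0025*m,c-.036*e-.0025*m,c-.036*e+.0025*m,c-.012*e+.0025*m],[c+.012*e-.0025*m,c+.036*e-.0025*m,c+.036*e+.0025*m,c+.012*e+.0025*m],[c+.012*np.array([np.cos(t),np.sin(t)]) for t in np.linspace(0,6.28,24)]):
            p=(proj(W,[[*q,z] for q in pts])-[x0,y0])*4
            cv2.polylines(im,[p.round().astype(int)],True,col,1)
    cv2.imwrite(f"pics/ov{n}.png",im)
E
```

```text
t: 12.45
tcp_pos: [0.4545, 0.2196, 0.1944]
tool_rot: [-0.58, -0.403, 0.583, -0.402]
force: [-0.4, 0.5, 0.1]
finger_gap: -0.002
12.55 [0.4567 0.2215 0.1949] [ 0.39 -0.05 -0.47] [0.23 0.42 1.76 0.   0.96 0.59] -0.002613948637607187
[[-6.000e-04  9.363e-01 -3.512e-01]
 [ 0.000e+00 -3.512e-01 -9.363e-01]
 [-1.000e+00 -6.000e-04  2.000e-04]]
213 36
```

View pics/ov14.png

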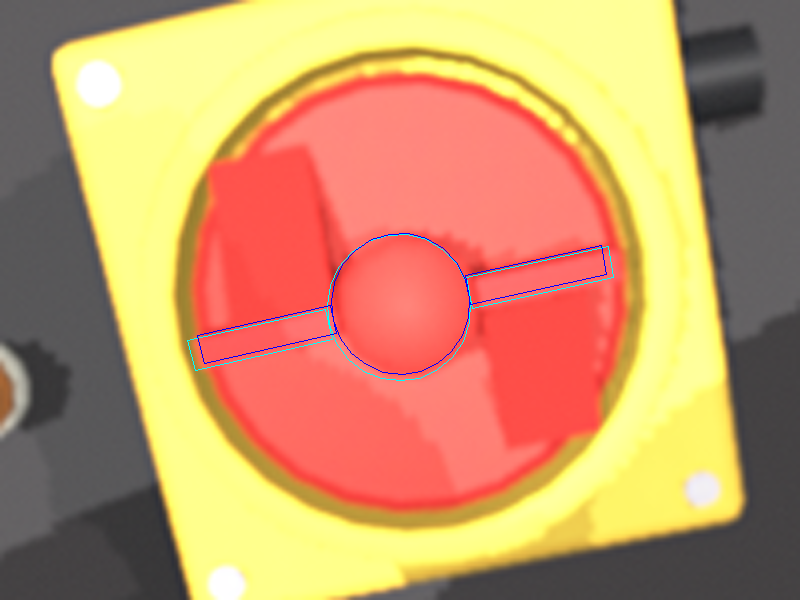

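View pics/wrist14.png

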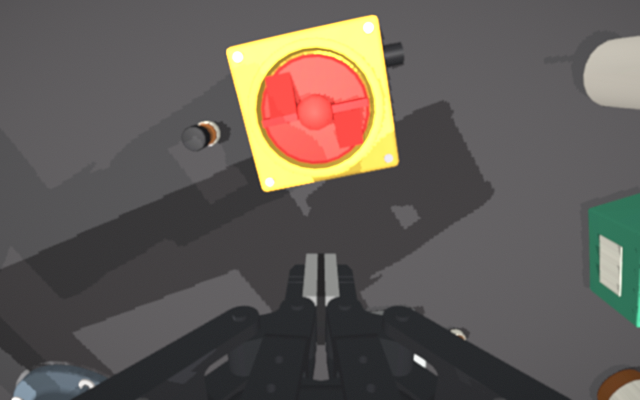

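The twist is back at 0. I check the height from the side view and the disc diameter.

```bash
python3 - <<'E'
from h import *
W=dict(np.load("pics/wrist14.npz"));im=W["pixels"]
r=cv2.bitwise_or(mask(im,(0,100,50),(8,255,255)),mask(im,(172,100,50),(180,255,255)))
c=max(cv2.findContours(r,0,2)[0],key=cv2.contourArea)
for z in (.082,.072):
    P=plane(W,c.reshape(-1,2),z);print(z,cv2.minEnclosingCircle(P[:,:2].astype(np.float32)*1000))
a=dict(np.load("pics/side0.npz"))["pixels"];b=dict(np.load("pics/side14.npz"))["pixels"]
q=dict(np.load("pics/side9.npz"))["pixels"]
S=np.hstack([x[235:315,270:350] for x in (a,q,b)])[:,:,::-1];cv2.imwrite("pics/s3.png",cv2.resize(S,None,fx=3.3,fy=3.3,interpolation=cv2.INTER_CUBIC))
E
```

```text
0.082 ((473.01129150390625, 282.2976989746094), 41.94214630126953)
0.072 ((472.6134033203125, 281.814697265625), 43.58553695678711)
```

View pics/s3.png

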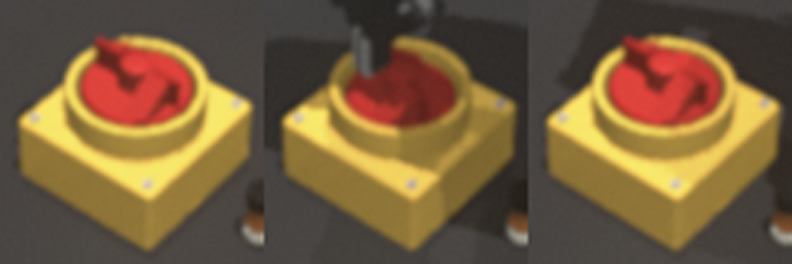

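The side crops before and after are identical, so the button is out and untwisted. Now I move to the green button.

```bash
python3 -m jog '{"linear":[[0,1.4,4],[0,2.8,8],[0,4.2,12],[0,5.6,16],[0,7,20],[0,7.2,20.6],[0,7.2,20.6],[0,7.2,20.6],[0,7.2,20.6]],"twist":[0,0,0,0,0,0,0,0,0],"claw":[-1,-1,-1,-1,-1,-1,-1,-1,-1]}' 20
python3 look.py 15 wrist
python3 - <<'E'
from h import *
W=dict(np.load("pics/wrist15.npz"));im=W["pixels"]
b=blobs(mask(im,(50,120,60),(80,255,255)),50);print(b,[plane(W,[x[1]],.073) for x in b])
E
```

```text
t: 13.3
tcp_pos: [0.452, 0.0048, 0.1951]
tool_rot: [-0.581, -0.404, 0.581, -0.403]
force: [-0.0, -0.3, 0.6]
finger_gap: -0.003
13.35 [0.4519 0.0051 0.1951] [-0.22  0.42  0.1 ] [-0.24  0.35  1.89  0.    0.9   0.12] -0.0008499859369842383
[[-5.000e-04  9.374e-01 -3.483e-01]
 [ 6.000e-04 -3.483e-01 -9.374e-01]
 [-1.000e+00 -7.000e-04 -3.000e-04]]
[(np.int32(4967), [596.9, 59.0], [560, 0, 69, 125]), (np.int32(1051), [318.1, 192.3], [300, 175, 42, 42])] [array([[0.68727423, 0.03194707, 0.073     ]]), array([[0.45002828, 0.0060535 , 0.073     ]])]
```

View pics/wrist15.png

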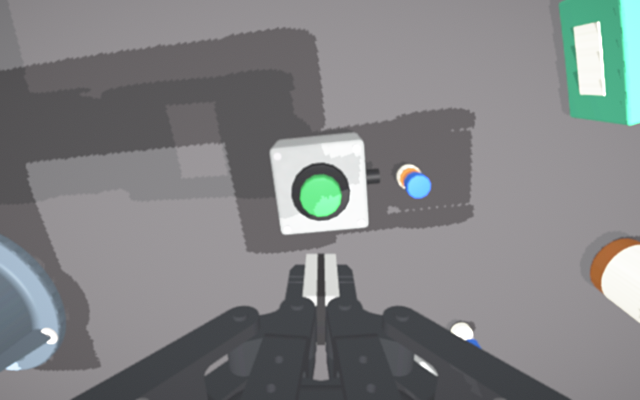

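The tip stands over the green button at (321,196), with vial_a well clear at (415,182). I descend and press.

```bash
python3 -m jog '{"linear":[[3,-0.1,0.1],[6,-0.1,0.1],[9,-0.1,0.1],[11,-0.1,0.1],[11.5,-0.1,0.1],[11.5,-0.1,0.1]],"twist":[0,0,0,0,0,0],"claw":[-1,-1,-1,-1,-1,-1]}' 20
python3 -m jog '{"linear":[[0.2,0,0],[0.5,0,0],[0.7,0,0],[0.9,0,0],[1.1,0,0],[1.2,0,0],[1.2,0,0]],"twist":[0,0,0,0,0,0,0],"claw":[-1,-1,-1,-1,-1,-1,-1]}' 20
```

```text
t: 13.85
tcp_pos: [0.4497, 0.0044, 0.0791]
tool_rot: [-0.58, -0.405, 0.581, -0.403]
force: [-0.0, 0.9, -0.2]
finger_gap: 0.003
t: 14.43
tcp_pos: [0.4518, 0.0031, 0.0707]
tool_rot: [0.582, 0.402, -0.58, 0.404]
force: [-2.3, 4.7, 22.6]
finger_gap: 0.002
```

```bash
python3 look.py 16 wrist side
python3 - <<'E'
from h import *
a=dict(np.load("pics/side14.npz"))["pixels"];b=dict(np.load("pics/side16.npz"))["pixels"]
S=np.hstack([x[185:250,330:410] for x in (a,b)])[:,:,::-1];cv2.imwrite("pics/s16.png",cv2.resize(S,None,fx=4.9,fy=4.9,interpolation=cv2.INTER_CUBIC))
E
```

```text
14.5333 [0.4517 0.003  0.0707] [-1.32  4.46 22.96] [-0.24  0.6   2.    0.    0.54  0.12] -0.003518149803411767
[[ 4.200e-03  9.363e-01 -3.511e-01]
 [-3.000e-04 -3.511e-01 -9.363e-01]
 [-1.000e+00  4.000e-03 -1.200e-03]]
```

View pics/wrist16.png

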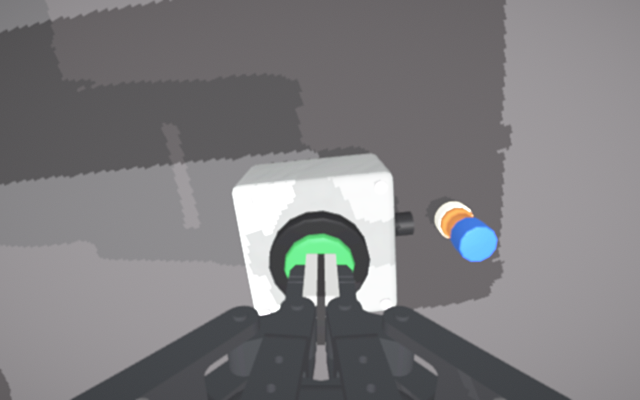

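View pics/s16.png

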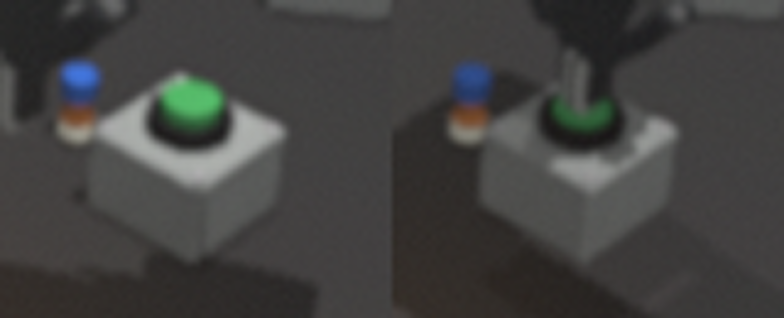

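```bash
python3 -m jog '{"linear":[[0.1,0,0],[0.2,0,0],[0.2,0,0]],"twist":[0,0,0],"claw":[-1,-1,-1]}' 20
```

```text
t: 14.78
tcp_pos: [0.4518, 0.003, 0.0704]
tool_rot: [0.582, 0.402, -0.58, 0.404]
force: [-4.4, 5.1, 38.9]
finger_gap: -0.002
```

```bash
for i in 1; do :; done; python3 -m jog '{"linear":[[-0.5,0,0],[-0.5,0,0]],"twist":[0,0],"claw":[-1,-1]}'
```

```text
t: 14.95
tcp_pos: [0.4517, 0.0028, 0.0733]
tool_rot: [0.582, 0.402, -0.58, 0.404]
force: [0.7, 2.6, 4.1]
finger_gap: -0.0
```

```bash
python3 -m jog '{"linear":[[-0.2,0,0],[-0.2,0,0]],"twist":[0,0],"claw":[-1,-1]}'
```

```text
t: 15.12
tcp_pos: [0.4516, 0.0027, 0.074]
tool_rot: [0.582, 0.402, -0.58, 0.404]
force: [1.6, 2.6, 2.4]
finger_gap: -0.005
```

```bash
python3 -m jog '{"linear":[[-0.2,0,0],[-0.2,0,0]],"twist":[0,0],"claw":[-1,-1]}'
```

```text
t: 15.28
tcp_pos: [0.4513, 0.0025, 0.0754]
tool_rot: [0.581, 0.403, -0.581, 0.403]
force: [1.3, -0.2, 2.1]
finger_gap: -0.002
```

```bash
python3 -m jog '{"linear":[[-0.2,0,0],[-0.2,0,0]],"twist":[0,0],"claw":[-1,-1]}'
```

```text
t: 15.45
tcp_pos: [0.45, 0.0028, 0.0771]
tool_rot: [-0.58, -0.403, 0.581, -0.403]
force: [0.2, 0.7, 0.8]
finger_gap: 0.003
```

```bash
python3 -m jog '{"linear":[[-0.3,0,0],[-0.3,0,0]],"twist":[0,0],"claw":[-1,-1]}'
```

```text
t: 15.62
tcp_pos: [0.4498, 0.0029, 0.0802]
tool_rot: [-0.581, -0.403, 0.581, -0.403]
force: [0.1, 0.3, 0.7]
finger_gap: -0.004
```

Contact broke at about 0.0765 and bottomed at 0.0704. That is about 6 mm, so the button went fully in, with a constant z offset here. I lift away and check.

```bash
python3 -m jog '{"linear":[[-4,0,0],[-8,0,0],[-12,0,0],[-15,0,0],[-15,0,3],[-15,0,6],[-15,0,8],[-15,0,8],[-15,0,8]],"twist":[0,0,0,0,0,0,0,0,0],"claw":[-1,-1,-1,-1,-1,-1,-1,-1,-1]}'
python3 look.py 17 wrist top side
```

```text
t: 16.37
tcp_pos: [0.4218, -0.0724, 0.2301]
tool_rot: [-0.581, -0.403, 0.582, -0.402]
force: [-0.6, -0.4, 0.0]
finger_gap: 0.001
16.5167 [ 0.4224 -0.0713  0.23  ] [0.07 0.25 0.02] [-0.43  0.27  1.9   0.    0.97 -0.07] 0.000817363909867767
[[-8.000e-04  9.368e-01 -3.498e-01]
 [ 7.000e-04 -3.498e-01 -9.368e-01]
 [-1.000e+00 -1.000e-03 -4.000e-04]]
```

View pics/wrist17.png

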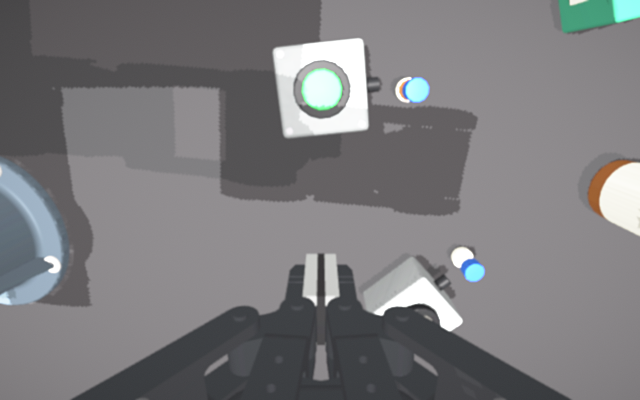

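View pics/side17.png

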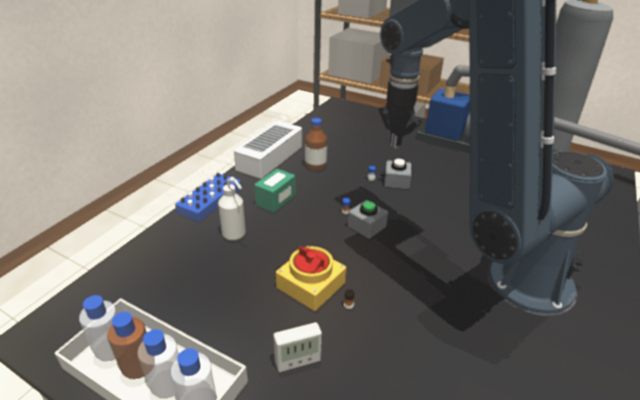

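The side view shows the red head out at (311,262), the green button out at (369,207) and lit paler in the wrist view. The vials and the rest stand where they were, and the arm is 15 cm above the bench furniture. I hand in.

```bash
python3 -c "
from station import manip
s=manip.sense();print(s['t'],s['force'],abs(s['qd']).max());print(manip.sign_off())"
```

```text
16.5167 [0.07172272 0.24911385 0.01871401] 0.008455062457047167
the job is handed in; nothing more can be done
None
```

The pump restart sequence is done in the order you asked, and the job was handed in at 16.5 s.

- **Stop button pressed in:** I pressed the red mushroom with closed fingertips to its bottom stop (17 N at z = 0.091 m). A wrist picture overlay matched the latched height afterwards.
- **Twist to release:** I pushed fin a clockwise to about 0.6 rad, lifting the tip as the head came up. The side views from before and after look identical, with the head out and its twist back at 0.
- **Restart button:** I pressed the green button to a hard stop (39 N) and let it go. It is back out in the last pictures.
- **At the end:** The last pictures show the vials, bottles and vent button where they were. The force is about zero and the tool is well clear of everything.

Two things did not go cleanly:

- **First fin push:** This failed because the fingers' wider backs rode on the fin top, with up to about 7 N upward. I lifted off and repeated it with the tool turned 90°.
- **Green button height:** The measured tip height at the button read about 3.5 mm too high. The travel between contact and bottom was still about 6 mm, so I took it as fully in.

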